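Turn the trolley wheel's valve to the top

ROBOT

A 6-joint arm with a two-finger parallel gripper is mounted at the origin on the work surface. World frame = base frame: x ahead of the robot, y to its left, z up, the work surface at z = 0. Lengths are in m, angles in degrees, forces in N, time in s.
With the tool pointing down it reaches from about 0.3 to 0.75 m from the base axis. Payload 8.5 kg.
Tool frame: the origin (TCP) lies at the centre of the arm's flange, where the gripper is bolted on; the fingertips stand 173 mm ahead of it and the grasp point (between the pads) lies env.pinch_z ahead of it (env.pinch_z is the distance from the TCP to the grasp point, in m); z points along the fingers, y is the line along which they close (so a half turn about z gives the same grasp; the last joint's range is limited). The gripper opens to 85 mm and grips with 20 to 120 N. Pads are 22 mm wide; open, the fingers measure 114 mm over their backs; the gripper's body (76 mm by 85 mm) begins 54 mm behind the grasp point. The pads swing forward as they close: fully open they stand 13 mm farther back than shut.
Start: joints at [-83.784, 21.807, 74.336, -0, 83.858, -12.336], TCP at [0.175, -0.521, 0.405] pointing down, gripper open.
Joint ranges: [-178.18, 178.18], [-50.72, 133.34], [12.68, 142.11], [-81.47, 261.47], [9.98, 163.14], [-165.26, 165.26]. Speed limits (degrees/s): [136.94, 136.94, 180, 180, 180, 180].

INTERFACE

Orientations are given as a 3x3 rotation matrix whose columns are the frame's x, y, z axes.
In Python, from rig import env, get_image, job, spotter gives the robot as it stands. The module is installed in compiled form; this text tells all that it offers.
- The arm moves only by the shell command python3 -m creep 'ROWS' [FORCE]. ROWS is text: rows parted by semicolons, each of 7 numbers parted by spaces: the turn, a rotation vector about the tool's x, y, z in units of 8 degrees (1.0 is 8 degrees), then the shift along the tool's x, y, z in units of 30 mm (1.0 is 30 mm), then the finger opening in mm, from 0 to 85.4. A call has 1 to 12 rows; each row is the pose to reach, as a shift and turn from the pose commanded when the call began, along the tool's axes at that moment; what a row does not reach only later rows make up. A row lasts 1/10 s, in which the tool goes at most 50 mm and 8.59 degrees, less where a joint would pass 70% of its speed; a pose out of reach is approached as far as the arm can. A call with a gripper value outside its range is refused whole. The fingers move at their own pace and stop on an object; FORCE is the grip in N (left out, the last holds). Time passes only in rows, so rows that repeat a pose let the fingers close. It gives the time, the measured TCP pose, the force, the opening and the grip force at its end, in the units of the state.
- env.observe(): the state, without advancing time (a new reading comes with each control period).
- get_image(name): name is "scene" or "top"; returns a dict with "image" (420x560x3 uint8, blue, green, red), "depth" (420x560 float32, m along the optical axis (not along the pixel's ray), 0 where there is no reading), "intrinsics" (3x3 intrinsics, pixels), "D" ([k1, k2, p1, p2, k3] as OpenCV has them; the pictures are not rectified), "view" (4x4, takes a point from world to camera coordinates). Camera axes: x right, y up, looking along -z (the intrinsics and any distortion apply to the point x, -y, -z); pixel columns grow to the right and rows downward; lengths in m; the calibration is good to about 2 mm. A picture is of the moment at which its call begins.
- job.close_job(): hands the job in; it is judged then, once.
Trained networks look in a picture, given as the dict that the camera call returned (one of the last four; its "shot" number tells which), for a name from the list of things; names that differ only in an ending like _2 or _b are one class to them, and where a whole thing is asked for, a point or a joint stands for the part that bears it (a point fixed in the world has none). Each returns a list of dicts, best first, with "p" (0 to 1); they miss things now and then, are a little off and sometimes report something else, mostly with a low value. They report only what shows in the picture. A call takes as long as a camera call.
- spotter.boxes_of(label, picture): "xy" ([column, row] in pixels, amid what is visible of it).
The state is a dict: "time_s": time; "q": joint angles; "qvel": joint speeds; "joint_efforts": joint torques, N m; "position": TCP position; "tool_rot": TCP orientation; "ft_force": force on the tool from outside, world axes, zero at the start; "wrist_torque": the same for the moment, N m; "grip_width": finger opening in m; "gripper_force": force on a finger pad.
Only numpy, scipy, OpenCV 4.12 (cv2) and the standard library are available. Lean on these libraries where they do the work, as an engineer would, in place of code of your own. Each camera call takes 0.05 s, during which the arm holds its last target. There are 200 camera calls.

TASK

Push the white spokes of the trolley wheel on the sloping stand, as many as it takes, until its red-capped valve stem sits at the very top of the wheel, straight above the hub and in line with the yellow pointer, and leave the wheel standing still there. Use the fingers only to push, gripping nothing, and push only on the spokes: keep off the black tyre and the valve stem, and leave everything else on the bench alone.

Things in the scene. Friction and masses are not known exactly. Their poses are not given: they have to be found in the camera images.
- wheel_stand: Fixed stand carrying the wheel. Origin: centre of its underside, on the table; z up; its front (-x) faces the robot, turned by its yaw. The hub centre is 165 mm straight above the origin. The wheel lies back at 40 degrees to the table: its face looks up and forward along (-0.643, 0, 0.766) in the stand's frame; 'up the wheel' is (0.766, 0, 0.643). Behind the spokes is open air.
- hub (a point): Centre of the wheel, on its axle and in its mid-plane; fixed to the stand, with the stand's axes. The grey hub has radius 28 mm and is +-18 mm thick.
- wheel (a joint): Wheel angle in rad: 0 (or a whole turn, 6.283) = valve at the very top; grows anticlockwise seen from the robot facing the wheel (top moves to the robot's left). Starts between 2.5 and 3.78, valve low. No stops; a stiff bearing: about 0.2 N m to turn it (3 N at 70 mm from the hub); it stays where it is left.
- valve_cap (a point): The red cap (12 mm thick) of the valve stem, 105 mm from the hub axis and 7 mm in front of the mid-plane. The short stem comes out of the inside of the rim, midway between two spokes, towards the hub: it takes up radius 97 to 120 mm there.
- spokes: White wheel centre, turns with the wheel. Origin at the hub centre, x to the valve, z out of the face. Five straight spokes 14 mm wide, from hub to rim, from 10 mm behind to 12 mm in front of the mid-plane, 72 degrees apart, the two nearest the valve 36 degrees either side of it; the bays between are open right through. Rim from radius 120 to 136 mm, +-17 mm thick.
- tyre: Black tyre, turns with the wheel, radius 132 to 172 mm, +-19 mm thick. Origin at the hub centre.
- valve: The valve stem with its red cap, turning with the wheel. Origin at the hub centre.
- camera_a: white smart camera, loose bystander: flat foot 75 x 55 x 22 mm with a round head, 76 mm tall. Origin at the centre of its underside. To be left alone.
- camera_b: white smart camera, loose bystander: flat foot 75 x 55 x 22 mm with a round head, 76 mm tall. Origin at the centre of its underside. To be left alone.
- camera_c: white smart camera, loose bystander: flat foot 75 x 55 x 22 mm with a round head, 76 mm tall. Origin at the centre of its underside. To be left alone.
- carton: White packed carton, loose bystander, 100 x 130 x 55 mm. Origin at the centre of its underside. To be left alone.
- gauge: Black round tyre gauge with a brass stem towards its -x, loose bystander, 60 mm across, 85 mm long sideways, 28 mm high. Origin at the centre of its dial's underside. To be left alone.
- cap_jar: Small jar with a blue lid, loose bystander, 52 mm across, 65 mm tall. Origin at the centre of its underside. To be left alone.
- screwdriver: Screwdriver lying in front and to the left of the stand, loose bystander, 190 mm long along its x. To be left alone.
- crossbar (a point): Middle of the fixed flat bar (with the stand's axes) that crosses the whole wheel face through the hub: 30 mm wide up the wheel, 430 mm long along the stand's y, 31 to 37 mm in front of the wheel's mid-plane (bolt head at the hub to 44 mm). A finger set between spokes cannot pass it: draw it out and set it in behind another spoke. Uprights 20 mm wide at y = +-205 mm carry it.
- pointer (a point): Yellow pointer, fixed on the stand's rear post just beyond the top of the tyre, 206 mm up the wheel from the hub, in the wheel's mid-plane. It marks the very top.

How it is judged (in metres and radians):
On the way, in this order (a step that is already met when the one before it is completed fails the run):
1. a finger pushes on the spokes (contact force between the fingers and spokes above 0.5 N), for 0.04 s.
2. the valve stem is at the top of the wheel and the wheel is still (y of valve_cap in the frame of wheel_stand between -0.011 and 0.011 m and z of valve_cap in the frame of wheel_stand above 0.165 m and velocity of joint wheel between -0.05 and 0.05 rad/s), for 0.2 s.
At the end, for the whole second after the job is handed in: The valve cap is above the hub and within 11 mm (6 degrees) of straight up the wheel on either side, the wheel stands still, and every bystander is within 20 mm of where it began (all of step 2 and distance of each of camera_a, camera_b, camera_c, carton, gauge, cap_jar, screwdriver from where it was at the start of the episode below 0.02 m); the robot touches nothing.
It fails at once if the valve stem is pushed (over 2 N) (contact force between anything else and valve above 2 N).
It fails at once if the tyre is pushed (over 2 N) (contact force between anything else and tyre above 2 N).
It fails at once if a bystander is moved, lifted or carried off (over 20 mm) (distance of any of camera_a, camera_b, camera_c, carton, gauge, cap_jar, screwdriver from where it was at the start of the episode above 0.02 m).
It also fails if it takes over 67 s, if anything falls off the work surface, if the arm or the gripper's body presses on something with over 40 N, if the wrist force passes 120 N, or if a joint passes its speed limit or range.

## Working session

There is one attempt and no reset: what is moved stays moved. The work goes in short steps, Python scripts to look and compute and a shell command to move; the robot and the scene stay as the last step left them, time stands still between calls to the robot, and variables do not carry over. Pictures are saved under pics/ and viewed, at most 10 in all, crops included, and the job is handed in when it is done.

```bash
mkdir -p pics
cat > h.py <<'E'
import numpy as np, cv2
from rig import env,get_image,job,spotter
def xyz(p,u,v,r=2):
    d=p["depth"][int(v)-r:int(v)+r+1,int(u)-r:int(u)+r+1]; d=np.median(d[d>0])
    n=cv2.undistortPoints(np.array([[[u,v]]],float),p["intrinsics"],np.array(p["D"]))[0,0]
    c=np.array([n[0]*d,-n[1]*d,-d,1]); return (np.linalg.inv(p["view"])@c)[:3]
def pix(p,X):
    c=(p["view"]@np.append(X,1))[:3]; c=c*[1,-1,-1]
    return cv2.projectPoints(c[None],np.zeros(3),np.zeros(3),p["intrinsics"],np.array(p["D"]))[0][0,0]
E
python3 - <<'E'
from h import *
s=env.observe(); print(s["time_s"],s["position"],s["tool_rot"],env.pinch_z,s["grip_width"])
for n in("scene","top"):
    p=get_image(n); cv2.imwrite(f"pics/{n}0.png",p["image"])
    for l in("valve_cap","wheel_stand","hub","pointer","crossbar","camera_a","carton","gauge","cap_jar","screwdriver"):
        for b in spotter.boxes_of(l,p)[:3]:
            try: print(n,l,round(b["p"],2),np.round(b["xy"]),np.round(xyz(p,*b["xy"]),3))
            except Exception as e: print(n,l,b,e)
E
```

```text
0.0 [ 0.17496595 -0.52139371  0.4040978 ] [[ 9.48041852e-01  3.18145577e-01 -1.96335374e-04]
 [ 3.18145520e-01 -9.48040793e-01  1.44320159e-03]
 [ 2.73014258e-04 -1.43067873e-03 -9.99998939e-01]] 0.1547 0.08527912832190003
scene valve_cap 0.93 [307. 234.] [0.704 0.006 0.262]
scene valve_cap 0.7 [139. 275.] [ 0.472 -0.469  0.045]
scene wheel_stand 0.82 [310. 258.] [0.557 0.107 0.011]
scene hub 0.79 [308. 263.] [0.575 0.09  0.01 ]
scene hub 0.49 [139. 278.] [ 0.464 -0.471  0.027]
scene pointer 0.76 [306. 262.] [0.568 0.088 0.01 ]
scene camera_a 0.83 [397. 237.] [0.591 0.453 0.038]
scene camera_a 0.76 [142. 278.] [ 0.464 -0.463  0.023]
scene camera_a 0.69 [304. 261.] [0.562 0.082 0.011]
scene gauge 0.81 [152. 255.] [ 0.366 -0.416  0.025]
scene gauge 0.4 [397. 236.] [0.59  0.453 0.039]
scene cap_jar 0.81 [379. 218.] [0.481 0.441 0.054]
scene screwdriver 0.44 [299. 217.] [0.306 0.177 0.001]
top valve_cap 0.72 [245. 188.] [0.606 0.086 0.195]
top wheel_stand 0.95 [249. 201.] [0.568 0.075 0.204]
top hub 0.82 [251. 202.] [0.565 0.07  0.201]
top pointer 0.88 [249. 201.] [0.569 0.076 0.204]
top crossbar 0.87 [251. 202.] [0.567 0.07  0.201]
top crossbar 0.15 [124. 290.] [0.362 0.428 0.076]
top camera_a 0.93 [124. 215.] [0.57  0.443 0.06 ]
top camera_a 0.76 [124. 289.] [0.363 0.428 0.076]
top camera_a 0.7 [448. 250.] [ 0.445 -0.464  0.051]
top carton 0.8 [438. 197.] [ 0.596 -0.452  0.055]
top gauge 0.63 [430. 290.] [ 0.338 -0.412  0.027]
top cap_jar 0.72 [437. 197.] [ 0.597 -0.448  0.055]
top cap_jar 0.69 [123. 251.] [0.466 0.439 0.066]
top cap_jar 0.23 [243. 186.] [0.609 0.09  0.201]
top screwdriver 0.58 [218. 289.] [0.357 0.181 0.025]
```

Run:
```python
import cv2
a=cv2.imread("pics/scene0.png");b=cv2.imread("pics/top0.png")
cv2.imwrite("pics/a.png",cv2.resize(b[120:310,130:390],None,fx=3,fy=3,interpolation=2))
```

```text
(no output)
```

View pics/scene0.png

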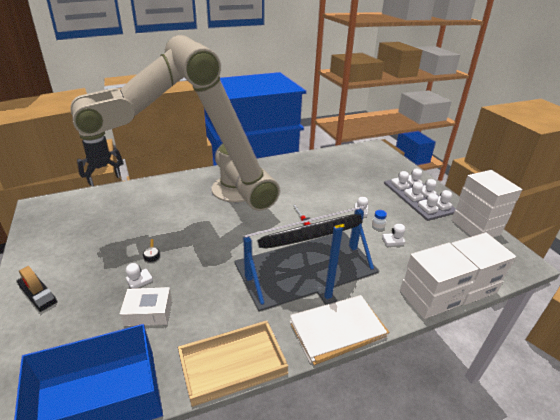

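View pics/a.png

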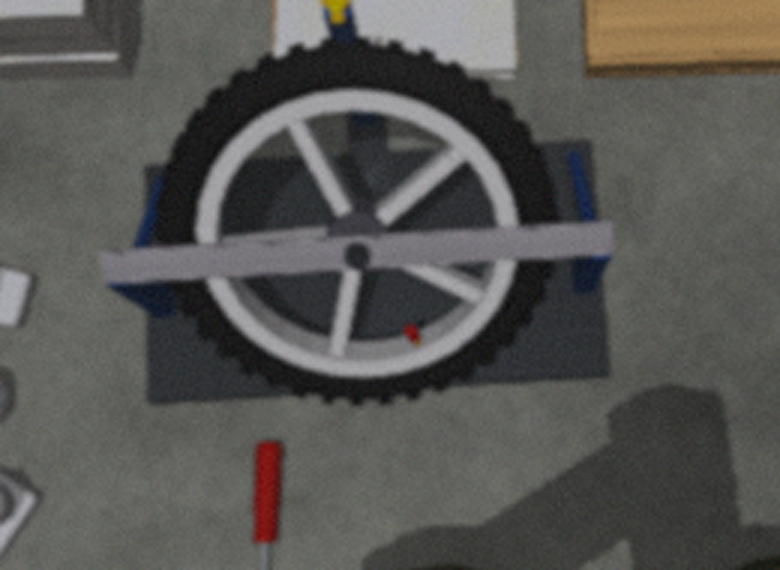

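The wheel is near (0.57, 0.07). The valve (red, crop 412,332) is low right of the wheel, with one spoke at bottom centre. The bar runs from crop (102,268) to (612,240), and the pointer is at (338,10).

Run:
```python
from h import *
p=get_image("top")
f=lambda x,y:(130+x/3-.33,120+y/3-.33)
P={k:xyz(p,*f(*v),r=1) for k,v in dict(L=(120,266),R=(595,241),L2=(230,260),R2=(500,247),bolt=(357,256),ptr=(338,10),valve=(412,332)).items()}
for k in P: print(k,P[k].round(4))
# fit of stand x,y,yaw,theta by pixels
from scipy.optimize import least_squares
def fr(q):
    c,s=np.cos(q[2]),np.sin(q[2]); R=np.array([[c,-s,0],[s,c,0],[0,0,1]])
    u=R@[.766,0,.643]; n=R@[-.643,0,.766]; l=R@[0,1,0]; return np.array([q[0],q[1],.165]),u,l,n
def pts(q):
    h,u,l,n=fr(q); d=lambda a:np.cos(a)*u+np.sin(a)*l; t=q[3]; sp=np.deg2rad(36+72*np.arange(5))
    o=[h+44*1e-3*n,h+.206*u,h+.105*d(t)+.007*n,h+.215*l+.037*n,h-.215*l+.037*n]
    return o+[h+.120*d(t+a)+.012*n for a in sp]
# obs in crop px; spokes outer ends clockwise from valve identified below
obs=[(357,256),(338,10),(412,332),(102,267),(612,239)]
sp_obs=[(480,297),(459,155),(295,124),None,(337,350)]
g=lambda q:np.array([pix(p,x) for x in pts(q)])
O=np.array([f(*o) for o in obs]+[f(*o) if o else (np.nan,np.nan) for o in sp_obs])
def res(q): r=(g(q)-O).ravel(); return r[~np.isnan(r)]
r=least_squares(res,[.6,.07,.05,3.6],loss="soft_l1")
print(r.x.round(4)); print((g(r.x)-O).round(1))
np.save("q.npy",r.x)
```

```text
L [0.5573 0.2757 0.1961]
R [ 0.5677 -0.1225  0.193 ]
L2 [0.5601 0.184  0.1945]
R2 [ 0.5652 -0.0426  0.1917]
bolt [0.5591 0.077  0.2005]
ptr [0.737  0.0811 0.294 ]
valve [0.5066 0.0364 0.1148]
[0.5862 0.0777 0.0246 3.5193]
[[ 0.1  0.6]
 [-0.4 -3.4]
 [-0.1 -0.1]
 [-0.2  0.1]
 [ 0.4  0.5]
 [-0.   0.6]
 [ 1.2 -0.9]
 [-0.8 -0.9]
 [ nan  nan]
 [ 0.1  2.1]]
```

```bash
cat >> h.py <<'E'
from scipy.spatial.transform import Rotation as Ro
q=np.load("q.npy"); c_,s_=np.cos(q[2]),np.sin(q[2]); RS=np.array([[c_,-s_,0],[s_,c_,0],[0,0,1]])
u,l,n=RS@[.766,0,.643],RS@[0,1,0],RS@[-.643,0,.766]; hub=np.array([q[0],q[1],.165]); T=np.c_[u,-l,-n]
def tcp(a,r,h): a=np.deg2rad(a); return hub+r*(np.cos(a)*u+np.sin(a)*l)+(h+.173)*n
def row(X,s=None):
    s=s or env.observe(); R=np.array(s["tool_rot"])
    return np.r_[Ro.from_matrix(R.T@T).as_rotvec(degrees=True)/8,R.T@(X-s["position"])/.03].round(2)
def theta(p):
    b=spotter.boxes_of("valve_cap",p)
    for k in b[:2]:
        n_=cv2.undistortPoints(np.array([[k["xy"]]],float),p["intrinsics"],np.array(p["D"]))[0,0]
        V=np.linalg.inv(p["view"]); o=V[:3,3]; d=V[:3,:3]@[n_[0],-n_[1],-1]
        X=o+d*((hub+.007*n-o)@n)/(d@n)-hub; print("valve",k["p"],"r",np.hypot(X@u,X@l).round(4),"deg",np.degrees(np.arctan2(X@l,X@u)).round(1))
E
python3 - <<'E'
from h import *
print(row(np.array([.40,-.25,.52])),row(tcp(-68,.088,.12)),tcp(-68,.088,.12)); theta(get_image("top"))
E
```

```text
[-0.75  4.96  2.06  9.99 -6.19 -3.84] [ -0.75   4.96   2.06  13.35 -13.57  -0.2 ] [ 0.42511284 -0.00790931  0.41063474]
```

```bash
python3 -m creep '-0.75 4.96 2.06 9.99 -6.19 -3.84 0; -0.75 4.96 2.06 9.99 -6.19 -3.84 0; -0.75 4.96 2.06 9.99 -6.19 -3.84 0; -0.75 4.96 2.06 9.99 -6.19 -3.84 0; -0.75 4.96 2.06 9.99 -6.19 -3.84 0; -0.75 4.96 2.06 9.99 -6.19 -3.84 0; -0.75 4.96 2.06 9.99 -6.19 -3.84 0; -0.75 4.96 2.06 9.99 -6.19 -3.84 0; -0.75 4.96 2.06 9.99 -6.19 -3.84 0; -0.75 4.96 2.06 9.99 -6.19 -3.84 0; -0.75 4.96 2.06 9.99 -6.19 -3.84 0' 20
python3 - <<'E'
from h import *
print(row(tcp(-68,.088,.12)))
E
```

```text
time_s: 2.35
position: [0.3996, -0.2509, 0.5193]
tool_rot: [[0.767, 0.023, 0.642], [0.017, -1.0, 0.015], [0.642, -0.001, -0.767]]
ft_force: [-0.5, -0.4, -0.6]
grip_width: -0.0
gripper_force: 0.0
[ 0.01  0.01 -0.01 -1.54 -8.07  3.45]
```

```bash
python3 -m creep '0 0 0 -1.54 -8.07 3.45 0; 0 0 0 -1.54 -8.07 3.45 0; 0 0 0 -1.54 -8.07 3.45 0; 0 0 0 -1.54 -8.07 3.45 0; 0 0 0 -1.54 -8.07 3.45 0; 0 0 0 -1.54 -8.07 3.45 0; 0 0 0 -1.54 -8.07 3.45 0; 0 0 0 -1.54 -8.07 3.45 0'
python3 - <<'E'
from h import *
print(row(tcp(-68,.088,.12)),row(tcp(-68,.088,-.010)))
p=get_image("top"); cv2.imwrite("pics/b.png",cv2.resize(p["image"][120:310,130:390],None,fx=3,fy=3,interpolation=2))
s=env.observe(); X=np.array(s["position"])+.173*np.array(s["tool_rot"])[:,2]; f=(pix(p,X)-[130,120])*3; print("tip crop px",f)
X=hub+.088*(np.cos(-1.187)*u+np.sin(-1.187)*l)+.012*n; print("entry",(pix(p,X)-[130,120])*3)
E
```

```text
time_s: 3.15
position: [0.4256, -0.0082, 0.411]
tool_rot: [[0.766, 0.023, 0.642], [0.018, -1.0, 0.015], [0.643, 0.0, -0.766]]
ft_force: [0.2, -0.4, 0.2]
grip_width: 0.0001
gripper_force: 0.0
[ 0.01  0.   -0.01 -0.02 -0.01 -0.  ] [ 0.01  0.   -0.01 -0.02 -0.02  4.33]
tip crop px [455.12297165 259.34374951]
entry [451.14042613 199.47927797]
```

View pics/b.png

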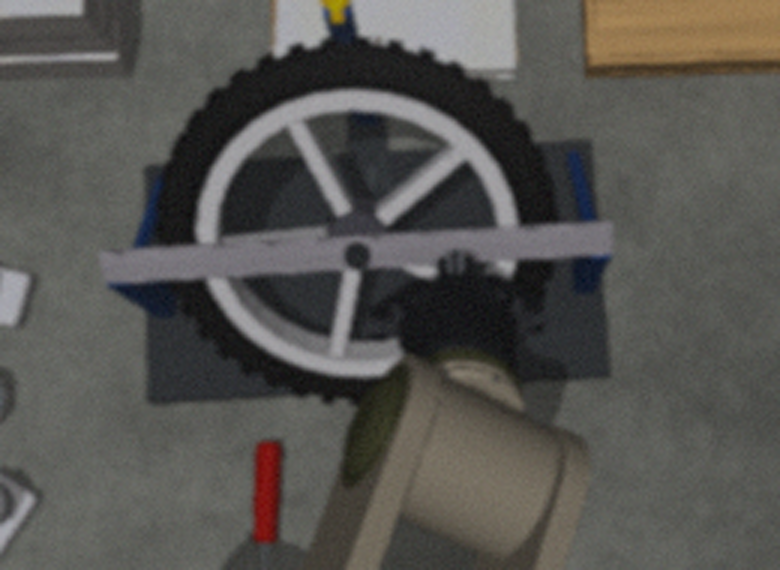

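The fingertips (crop ~455,258) hover in front. The computed entry point (451,199) lies in the open bay between the bar and the upper-right spoke, so I insert there.

```bash
python3 -m creep '0 0 0 0 0 1 0; 0 0 0 0 0 2 0; 0 0 0 0 0 2.6 0; 0 0 0 0 0 3.2 0; 0 0 0 0 0 3.8 0; 0 0 0 0 0 4.33 0; 0 0 0 0 0 4.33 0'
python3 - <<'E'
from h import *
for a in range(-60,69,8): print(a,row(tcp(a,.088,-.010)))
E
```

```text
time_s: 3.9
position: [0.5096, -0.0071, 0.3104]
tool_rot: [[0.767, 0.021, 0.641], [0.016, -1.0, 0.014], [0.641, -0.0, -0.767]]
ft_force: [-0.0, -0.1, 0.3]
grip_width: -0.0
gripper_force: 0.0
-60 [ 0.01  0.02 -0.02  0.36 -0.22 -0.04]
-52 [ 0.01  0.02 -0.02  0.7  -0.45 -0.04]
-44 [ 0.01  0.02 -0.02  1.   -0.73 -0.04]
-36 [ 0.01  0.02 -0.02  1.26 -1.04 -0.04]
-28 [ 0.01  0.02 -0.02  1.48 -1.39 -0.04]
-20 [ 0.01  0.02 -0.02  1.64 -1.76 -0.04]
-12 [ 0.01  0.02 -0.02  1.76 -2.16 -0.05]
-4 [ 0.01  0.02 -0.02  1.81 -2.56 -0.05]
4 [ 0.01  0.02 -0.02  1.81 -2.97 -0.05]
12 [ 0.01  0.02 -0.02  1.75 -3.38 -0.05]
20 [ 0.01  0.02 -0.02  1.64 -3.77 -0.05]
28 [ 0.01  0.02 -0.02  1.47 -4.14 -0.05]
36 [ 0.01  0.02 -0.02  1.25 -4.49 -0.05]
44 [ 0.01  0.02 -0.02  0.99 -4.8  -0.05]
52 [ 0.01  0.02 -0.02  0.68 -5.07 -0.05]
60 [ 0.01  0.02 -0.02  0.34 -5.3  -0.05]
68 [ 0.01  0.02 -0.02 -0.02 -5.48 -0.05]
```

```bash
python3 -m creep '0 0 0 0.36 -0.22 0 0; 0 0 0 0.7 -0.45 0 0; 0 0 0 1 -0.73 0 0; 0 0 0 1.26 -1.04 0 0; 0 0 0 1.48 -1.39 0 0; 0 0 0 1.64 -1.76 0 0; 0 0 0 1.76 -2.16 0 0; 0 0 0 1.81 -2.56 0 0; 0 0 0 1.81 -2.97 0 0; 0 0 0 1.75 -3.38 0 0; 0 0 0 1.64 -3.77 0 0'
python3 - <<'E'
from h import *
for a in list(range(28,61,8))+[65]: print(a,row(tcp(a,.088,-.010)))
p=get_image("top"); theta(p); cv2.imwrite("pics/c.png",cv2.resize(p["image"][120:310,130:390],None,fx=3,fy=3,interpolation=2))
E
```

```text
time_s: 5.0
position: [0.5438, 0.1075, 0.3441]
tool_rot: [[0.765, 0.021, 0.644], [0.017, -1.0, 0.013], [0.644, 0.001, -0.765]]
ft_force: [0.4, -2.4, 0.0]
grip_width: -0.0002
gripper_force: 1.2
28 [ 0.02 -0.01 -0.01 -0.19 -0.35  0.03]
36 [ 0.02 -0.01 -0.01 -0.4  -0.7   0.03]
44 [ 0.02 -0.01 -0.01 -0.67 -1.01  0.03]
52 [ 0.02 -0.01 -0.01 -0.97 -1.28  0.03]
60 [ 0.02 -0.01 -0.01 -1.31 -1.51  0.03]
65 [ 0.02 -0.01 -0.01 -1.54 -1.63  0.03]
valve 0.56 r 0.0753 deg -26.5
```

View pics/c.png

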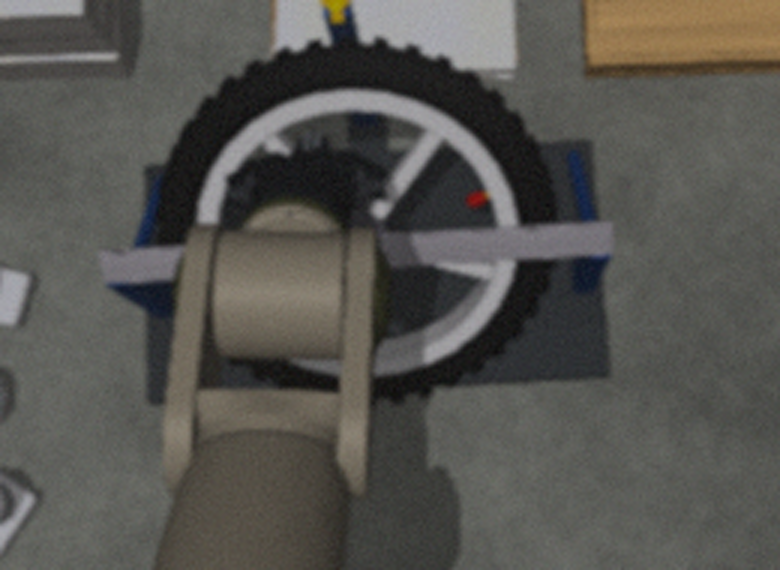

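The wheel is turning with the push: the valve is at crop (478,198), upper right, and the pushed spoke is at upper left. I continue the sweep to 65° and withdraw.

```bash
python3 -m creep '0 0 0 -0.19 -0.35 0 0; 0 0 0 -0.4 -0.7 0 0; 0 0 0 -0.67 -1.01 0 0; 0 0 0 -0.97 -1.28 0 0; 0 0 0 -1.31 -1.51 0 0; 0 0 0 -1.54 -1.63 0 0; 0 0 0 -1.54 -1.63 0 0; 0 0 0 -1.5 -1.5 0 0;0 0 0 -1.5 -1.5 -2 0; 0 0 0 -1.5 -1.5 -4 0; 0 0 0 -1.5 -1.5 -4 0'
python3 - <<'E'
from h import *
p=get_image("top"); theta(p); 
m=cv2.inRange(cv2.cvtColor(p["image"],cv2.COLOR_BGR2HSV),(0,150,80),(8,255,255))[:270]
_,_,st,ce=cv2.connectedComponentsWithStats(m); print(st,ce,(ce-[130,120])*3)
for a in range(-60,61,5): 
    t=np.deg2rad(a); print(a,pix(p,hub+.105*(np.cos(t)*u+np.sin(t)*l)+.007*n).round(1),end=" ")
cv2.imwrite("pics/d.png",cv2.resize(p["image"][120:310,130:390],None,fx=3,fy=3,interpolation=2))
E
```

```text
time_s: 6.2
position: [0.4297, 0.1506, 0.4095]
tool_rot: [[0.763, 0.024, 0.646], [0.018, -1.0, 0.016], [0.646, -0.0, -0.763]]
ft_force: [0.4, -0.2, 0.3]
grip_width: -0.0002
gripper_force: 0.0
valve 0.74 r 0.03 deg -12.7
[[     0      0    560    270 151180]
 [   264    162      5      5     20]] [[279.50179257 134.49613044]
 [265.95       163.75      ]] [[448.5053777   43.48839132]
 [407.85       131.25      ]]
-60 [283.7 178.4] -55 [281.6 175.7] -50 [279.2 173.2] -45 [276.6 170.8] -40 [273.7 168.7] -35 [270.7 166.8] -30 [267.4 165.1] -25 [264.  163.7] -20 [260.5 162.5] -15 [256.9 161.7] -10 [253.2 161.1] -5 [249.4 160.8] 0 [245.7 160.9] 5 [242.  161.2] 10 [238.4 161.9] 15 [234.8 162.8] 20 [231.4 164. ] 25 [228.1 165.5] 30 [225.  167.3] 35 [222.1 169.3] 40 [219.5 171.5] 45 [217.1 174. ] 50 [214.9 176.6] 55 [213.1 179.3] 60 [211.5 182.2]
```

View pics/d.png

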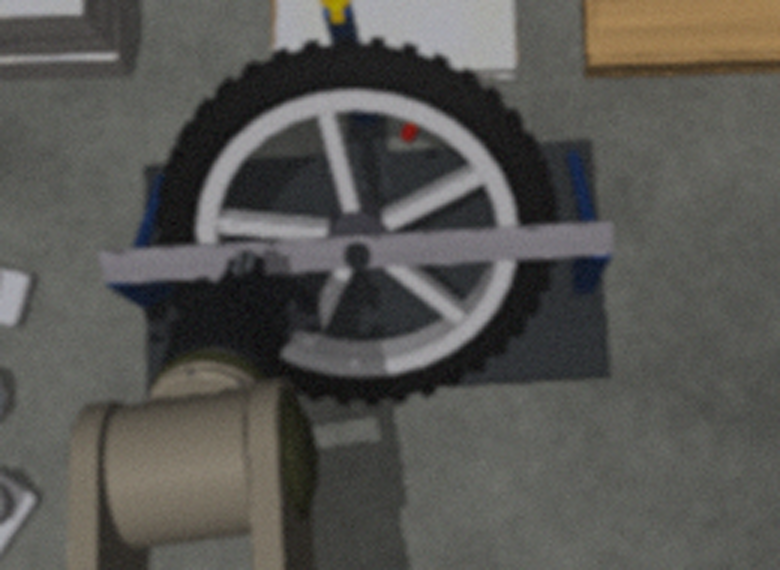

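The valve (crop 408,131) is at about −27°. The spoke at 153° (lower left) is the next to push: enter at 130°, r 80 mm.

Run:
```python
from h import *
print(row(tcp(130,.08,.11)),row(tcp(130,.08,-.01)))
for a in range(135,166,5): print(a,row(tcp(a,.08,-.01)))
```

```text
[ 0.   -0.04 -0.01 -3.01  0.52  0.08] [ 0.   -0.04 -0.01 -3.03  0.52  4.08]
135 [ 0.   -0.04 -0.01 -3.2   0.68  4.08]
140 [ 0.   -0.04 -0.01 -3.36  0.85  4.08]
145 [ 0.   -0.04 -0.01 -3.5   1.03  4.08]
150 [ 0.   -0.04 -0.01 -3.62  1.23  4.08]
155 [ 0.   -0.04 -0.01 -3.73  1.44  4.08]
160 [ 0.   -0.04 -0.01 -3.82  1.65  4.08]
165 [ 0.   -0.04 -0.01 -3.89  1.87  4.08]
```

```bash
python3 -m creep '0 0 0 -1 0.2 0 0; 0 0 0 -2 0.4 0 0; 0 0 0 -3.02 0.52 0 0; 0 0 0 -3.02 0.52 0 0; 0 0 0 -3.02 0.52 1 0; 0 0 0 -3.02 0.52 2 0; 0 0 0 -3.02 0.52 2.6 0; 0 0 0 -3.02 0.52 3.2 0; 0 0 0 -3.02 0.52 3.7 0; 0 0 0 -3.02 0.52 4.08 0; 0 0 0 -3.02 0.52 4.08 0'
python3 - <<'E'
from h import *
for a in range(135,166,5): print(a,row(tcp(a,.08,-.01)))
E
```

```text
time_s: 7.4
position: [0.4451, 0.1365, 0.2589]
tool_rot: [[0.771, 0.023, 0.637], [0.018, -1.0, 0.014], [0.637, 0.001, -0.771]]
ft_force: [-0.4, -0.2, 0.6]
grip_width: 0.0004
gripper_force: 0.0
135 [ 0.01  0.06 -0.01 -0.33  0.19 -0.04]
140 [ 0.01  0.06 -0.01 -0.49  0.36 -0.04]
145 [ 0.01  0.06 -0.01 -0.63  0.55 -0.04]
150 [ 0.01  0.06 -0.01 -0.76  0.75 -0.04]
155 [ 0.01  0.06 -0.01 -0.86  0.95 -0.04]
160 [ 0.01  0.06 -0.01 -0.95  1.17 -0.03]
165 [ 0.01  0.06 -0.01 -1.02  1.39 -0.03]
```

```bash
python3 -m creep '0 0 0 -0.2 0.16 0 0; 0 0 0 -0.36 0.33 0 0; 0 0 0 -0.5 0.51 0 0; 0 0 0 -0.62 0.71 0 0; 0 0 0 -0.7 0.88 0 0; 0 0 0 -0.75 0.97 0 0; 0 0 0 -0.75 0.97 0 0; 0 0 0 -0.75 0.97 0 0'
cat >> h.py <<'E'
def red(p):
    m=cv2.inRange(cv2.cvtColor(p["image"],cv2.COLOR_BGR2HSV),(0,150,80),(8,255,255))[:215]
    _,_,st,ce=cv2.connectedComponentsWithStats(m)
    A=np.deg2rad(np.arange(-180,180,.5)); C=np.array([pix(p,hub+.105*(np.cos(t)*u+np.sin(t)*l)+.007*n) for t in A])
    for s,c in zip(st[1:],ce[1:]):
        if s[4]>6: d=np.hypot(*(C-c).T); print("red",s[4],c.round(1),"deg",np.degrees(A[d.argmin()]).round(1),"miss px",d.min().round(1))
E
python3 - <<'E'
from h import *
p=get_image("top"); red(p)
for a in (150,155,158,160,162,165,168): print(a,row(tcp(a,.08,-.01)))
E
```

```text
time_s: 8.2
position: [0.4333, 0.1065, 0.2593]
tool_rot: [[0.781, 0.025, 0.624], [0.019, -1.0, 0.017], [0.624, -0.001, -0.781]]
ft_force: [0.8, -0.3, 0.3]
grip_width: -0.0
gripper_force: 0.0
red 15 [253.  160.1] deg -9.5 miss px 0.9
150 [-0.01  0.17 -0.   -0.44 -0.25  0.24]
155 [-0.01  0.17 -0.   -0.55 -0.04  0.25]
158 [-0.01  0.17 -0.   -0.6   0.09  0.25]
160 [-0.01  0.17 -0.   -0.64  0.18  0.25]
162 [-0.01  0.17 -0.   -0.67  0.26  0.25]
165 [-0.01  0.17 -0.   -0.71  0.4   0.25]
168 [-0.01  0.17 -0.   -0.74  0.53  0.25]
```

Run:
```python
from h import *
s=env.observe(); print(np.round(s["q"],1)); X=np.array(s["position"])+.173*np.array(s["tool_rot"])[:,2]-hub
print("tip u,l,n mm",np.round([1e3*X@u,1e3*X@l,1e3*X@n],1), np.degrees(np.arctan2(X@l,X@u)), s["ft_force"])
```

```text
[ -1.9  20.  111.7  12.3  10.   75.4]
tip u,l,n mm [-60.1  32.8  -3. ] 151.35154406163704 [0.20438246 0.08594513 0.56593767]
```

```bash
python3 -m creep '0 -0.2 0 0.2 0.1 0 0; 0 -0.2 0 0.4 0.2 0 0; 0 -0.2 0 0.4 0.28 0 0; 0 -0.2 0 0.4 0.28 0 0; 0 -0.2 0 0.4 0.28 0 0'
cat > t.py <<'E'
from h import *
s=env.observe(); print(np.round(s["q"],1)); X=np.array(s["position"])+.173*np.array(s["tool_rot"])[:,2]-hub
print("tip u,l,n mm",np.round([1e3*X@u,1e3*X@l,1e3*X@n],1)); p=get_image("top"); red(p)
E
python3 t.py
```

```text
time_s: 8.75
position: [0.443, 0.0982, 0.2665]
tool_rot: [[0.798, 0.025, 0.602], [0.019, -1.0, 0.016], [0.602, -0.001, -0.798]]
ft_force: [-0.5, -0.0, 0.1]
grip_width: 0.0004
gripper_force: 0.0
[ -3.   19.7 109.7  11.4  13.9  75.4]
tip u,l,n mm [-53.   24.2  -3.3]
red 15 [247.7 159.9] deg -2.5 miss px 0.9
```

Valve at −2.5°. A touch more, then back off and withdraw.

```bash
python3 -m creep '0 0 0 0 0.04 0 0; 0 0 0 0 0.08 0 0; 0 0 0 0 0.08 0 0; 0 0 0 0 -0.1 0 0; 0 0 0 0 -0.1 -0.7 0; 0 0 0 0 -0.1 -1.5 0; 0 0 0 0 -0.1 -2.5 0; 0 0 0 0 -0.1 -4 0; 0 0 0 0 -0.1 -6 0; 0 0 0 0 -0.1 -6 0'
python3 - <<'E'
from h import *
p=get_image("top"); red(p); print(env.observe()["ft_force"])
cv2.imwrite("pics/e.png",cv2.resize(p["image"][120:310,130:390],None,fx=3,fy=3,interpolation=2))
E
```

```text
time_s: 9.8
position: [0.3324, 0.0985, 0.4138]
tool_rot: [[0.794, 0.025, 0.607], [0.02, -1.0, 0.016], [0.608, -0.0, -0.794]]
ft_force: [0.1, 0.1, -0.6]
grip_width: -0.0001
gripper_force: 0.0
red 18 [246.3 160.1] deg -1.0 miss px 0.7
[-0.01756821  0.07064289  0.70854765]
```

View pics/e.png

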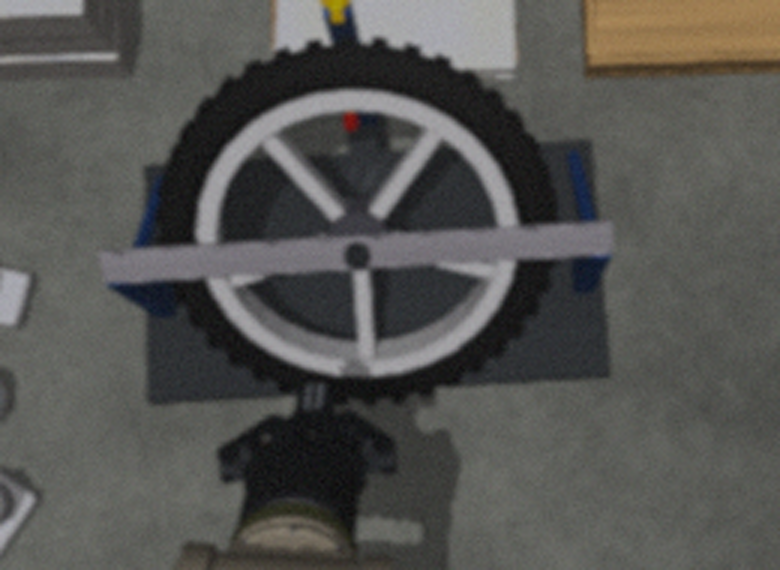

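The valve (crop 350,121) is in line with the pointer (338,10), about 1° off the top. The gripper is clear of the wheel, and the bystanders visible in the crop have not moved.

```bash
python3 -c "
from rig import job; print(job.close_job())"
```

```text
the job is handed in; nothing more can be done
None
```

I handed the job in with the valve stem at the top of the wheel, about 1° off by the last picture (6° allowed), the wheel left standing and the gripper clear; hand-in gave no verdict.

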